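# Stack spacer rings in a sloping lens tube

## Task

Rebuild the spacer column in the sloping lens tube: drop the tall aluminium ring in first, so that it lies flat on the bottom of the tube, then drop in the two low rings on top of it, in either order, so that all three lie flat on one another. A ring slides down squarely only when it is tilted to the slope of the tube. Leave the reagent bottle, the tape roll and the timer where they are.

Things in the scene. Friction and masses are not known exactly. Their poses are not given: they have to be found in the camera images.
- tube: Open aluminium tube fixed in a low grey stand, leaning 30 degrees from vertical with its mouth towards the robot's right and somewhat back towards the robot. Outer diameter 49 mm (lip 56 mm), bore 42 mm, 64 mm deep. Origin: centre of the inner floor, 30 mm above the worktop. z runs along the tube's axis out of the mouth, y is level, x points up and away from the side to which the tube leans.
- stand: Grey stand that carries the tube, fixed to the worktop: base plate 105 x 96 mm, 8 mm thick, and two upright cheeks on the tube's level (y) sides, 56 mm high, outer faces 33 mm from the tube's axis. Origin on the worktop, straight below the centre of the tube's inner floor; z up, -x the way the tube leans.
- tube_mouth (a point): Centre of the tube's rim: on its axis, 64 mm from the inner floor along z, about 85 mm above the worktop. The last 4 mm of the bore widen as a 45 degree cone to 50 mm at the rim. On the two level (y) sides the rim has a finger notch, 30 mm wide and 16 mm deep (along z), cut right through the wall, so that fingers that hold a ring along y can carry it into the mouth. Same axes as the tube.
- tall_ring_mid (a point): Tall spacer ring: plain aluminium ring, outer diameter 40 mm, hole 26 mm, 26 mm thick, about 50 g, lying flat on the worktop. It differs from the two others only in height. This point is its centre, half-way up (13 mm above its underside); z is the ring's axis.
- low_ring_1_mid (a point): Low spacer ring: flat plain aluminium ring, outer diameter 40 mm, hole 26 mm, 16 mm thick, about 30 g. One of two identical ones, lying flat on the worktop with 20 mm or more of free worktop round it. This point is its centre, half-way up (8 mm above its underside); z is the ring's axis.
- low_ring_2_mid (a point): Low spacer ring: flat plain aluminium ring, outer diameter 40 mm, hole 26 mm, 16 mm thick, about 30 g. One of two identical ones, lying flat on the worktop with 20 mm or more of free worktop round it. This point is its centre, half-way up (8 mm above its underside); z is the ring's axis.
- tall_ring: The tall ring, origin at the centre of its underside.
- low_ring_1: The first low ring, origin at the centre of its underside.
- low_ring_2: The second low ring, origin at the centre of its underside.
- reagent_e: Bystander: small white reagent bottle with a green cap, 48 mm wide, 88 mm high, standing beyond the rings. Origin at the centre of its underside. Must not be moved.
- tape_roll: Bystander: roll of green tape, 63 mm across, 18 mm high, lying flat beyond the rings. Origin at the centre of its underside. Must not be moved.
- timer: Bystander: small light grey bench timer with buttons, 58 x 64 mm, 17 mm high, beyond the rings. Origin at the centre of its underside. Must not be moved.
Things that resemble listed ones, but are neither listed nor needed, are in the scene too. What is shaped like the tall_ring but red is not meant. What is shaped like the low_ring_1 but brown is not meant.

How it is judged:
On the way, in this order (a step that is already met when the one before it is completed fails the run):
1. The tall ring lies flat on the bottom of the tube (z of tall_ring_mid in the frame of tube between 0.01 and 0.016 m and x of tall_ring_mid in the frame of tube between -0.004 and 0.004 m and y of tall_ring_mid in the frame of tube between -0.004 and 0.004 m and angle between the z axis of tall_ring_mid and the z axis of tube, either way round below 0.1 rad and linear speed of tall_ring below 0.03 m/s), for 0.2 s.
2. One low ring lies flat in the tube on the tall ring (((z of low_ring_1_mid in the frame of tube between 0.03 and 0.054 m and x of low_ring_1_mid in the frame of tube between -0.004 and 0.004 m and y of low_ring_1_mid in the frame of tube between -0.004 and 0.004 m and angle between the z axis of low_ring_1_mid and the z axis of tube, either way round below 0.1 rad and linear speed of low_ring_1 below 0.03 m/s) or (z of low_ring_2_mid in the frame of tube between 0.03 and 0.054 m and x of low_ring_2_mid in the frame of tube between -0.004 and 0.004 m and y of low_ring_2_mid in the frame of tube between -0.004 and 0.004 m and angle between the z axis of low_ring_2_mid and the z axis of tube, either way round below 0.1 rad and linear speed of low_ring_2 below 0.03 m/s))), for 0.2 s.
At the end, for the whole second after the job is handed in: All three rings lie still in the tube as one column: the tall ring's centre 10 to 16 mm above the inner floor along the tube's axis, both low rings' centres 30 to 54 mm above it, each within 4 mm of the axis in x and in y and with its own axis within 0.1 rad of the tube's (all of step 1 and z of low_ring_1_mid in the frame of tube between 0.03 and 0.054 m and x of low_ring_1_mid in the frame of tube between -0.004 and 0.004 m and y of low_ring_1_mid in the frame of tube between -0.004 and 0.004 m and angle between the z axis of each of low_ring_1_mid, low_ring_2_mid and the z axis of tube, either way round below 0.1 rad and linear speed of each of low_ring_1, low_ring_2 below 0.03 m/s and z of low_ring_2_mid in the frame of tube between 0.03 and 0.054 m and x of low_ring_2_mid in the frame of tube between -0.004 and 0.004 m and y of low_ring_2_mid in the frame of tube between -0.004 and 0.004 m); the robot touches nothing.
It fails at once if A bystander (reagent bottle, tape roll or timer) is moved by more than 20 mm (distance of any of reagent_e, tape_roll, timer from where it was at the start of the episode above 0.02 m).
It also fails if it takes over 72 s, if anything falls off the work surface, if the arm or the gripper's body presses on something with over 40 N, if the wrist force passes 120 N, or if a joint passes its speed limit or range.

## Robot

A 6-joint arm with a two-finger parallel gripper is mounted at the origin on the work surface; the furniture and walls round the work are solid. World frame = base frame: x ahead of the robot, y to its left, z up, the work surface at z = 0. Lengths are in m, angles in rad, forces in N, time in s.
With the tool pointing down it reaches from about 0.25 to 0.775 m from the base axis. Payload 4 kg.
Tool frame: the origin (TCP) lies between the finger pads; the fingertips stand 11 mm ahead of it and the grasp point (between the pads) lies 8 mm behind it; x points along the fingers, y is the direction in which the jaws open and shut, and the axes are right-handed (so a half turn about x gives the same grasp; the last joint's range is limited). The gripper opens to 94 mm and grips with 3 to 60 N. Pads are 16 mm wide; open, the fingers measure 119 mm over their backs; the gripper's body (75 mm by 177 mm) begins 78 mm behind the grasp point.
Start: joints at [-1.353, 0.087, 1.371, -0, 1.684, -0.103], TCP at [0.173, -0.522, 0.217] pointing down, gripper open.
Joint ranges: [-3.1, 3.1], [-0.76, 2.03], [0.27, 2.55], [-1.08, 4.22], [0.17, 2.65], [-2.57, 2.57]. Speed limits (rad/s): [2.79, 2.79, 3.14, 3.14, 3.14, 3.14].

## Interface

Orientations are given as a unit quaternion [x, y, z, w].
In Python, from plant import ctrl, jaws, optics, job, readout gives the robot as it stands. Calls block until the motion is done:
- ctrl.move_to(position, orientation): joint-space move of the TCP to a pose.
- ctrl.move_straight(position, orientation=None, speed=0.15, until_force=None): straight line of the TCP; orientation=None keeps the orientation; speed is the mean speed in m/s. With until_force (N) it stops when the force on the tool has changed by that much, and returns True; else False.
- ctrl.movej(angles): joint-space move.
- jaws.let_go() and jaws.close(squeeze=None): open the fingers fully, or close them until they stop; squeeze is the grip in N (None keeps the last).
- ctrl.dwell(seconds).
- ctrl.inverse_kinematics(position, orientation): joint angles nearest the present ones, or None.
- optics.snapshot(name): name is "scene" or "side" or "wrist"; returns a dict with "frame" (480x640x3 uint8, red, green, blue), "K" (3x3 intrinsics, pixels), "rvec" (rotation vector, rad) and "tvec" (3), from world to camera coordinates, as OpenCV has them. Camera axes: x right, y down, z forward; pixel columns grow to the right and rows downward; lengths in m; the calibration is good to about 2 mm. A picture is of the moment at which its call begins. There is no depth.
A pose or a line that the arm cannot do raises ctrl.MotionError and nothing moves.
- job.finish_job(): hands the job in, once; it reports no verdict.
Readings, each from a call of its own:
- readout.read_time(): time.
- readout.read_joint_pos(): joint angles.
- readout.read_qvel(): joint speeds.
- readout.read_joint_efforts(): joint torques, N m.
- readout.read_ee_pos(): TCP position.
- readout.read_eef_rot(): TCP orientation.
- readout.read_contact_force(): force on the tool from outside, world axes, zero at the start.
- readout.read_ft_torque(): the same for the moment, N m.
- readout.read_opening(): opening from 0.0 (shut) to 1.0 (fully open).
Only numpy, scipy, OpenCV 4.12 (cv2) and the standard library are available. Lean on these libraries where they do the work, as an engineer would, in place of code of your own. Each camera call takes 0.05 s, during which the arm holds its last target.

## Working session

There is one attempt and no reset: what is moved stays moved. The work goes in short steps, each a Python script; the robot and the scene stay as the last script left them, time stands still between calls to the robot, and variables do not carry over. Pictures are saved under pics/ and viewed, and the job is handed in when it is done.

```bash
ls; mkdir -p pics; python3 - <<'E'
from plant import ctrl, jaws, optics, job, readout
import cv2,numpy as np,pickle
for n in ["scene","side","wrist"]:
    s=optics.snapshot(n); pickle.dump(s,open(f'{n}0.pkl','wb'))
    cv2.imwrite(f'pics/{n}0.png',s['frame'][:,:,::-1])
    R=cv2.Rodrigues(np.array(s['rvec'],float))[0]; print(n,s['K'][0][0],-R.T@np.array(s['tvec']).ravel())
print(readout.read_time(),readout.read_eef_rot())
E
```

```text
pics
scene 486.89210884151606 [-0.18353344  0.50754887  0.53655756]
side 520.4331774628013 [0.17125856 0.21588428 0.80808576]
wrist 412.33324719973626 [ 0.24712481 -0.49703499  0.38407546]
0.15 [-0.69800669 -0.11350214  0.69805735 -0.11233813]
```

View pics/scene0.png

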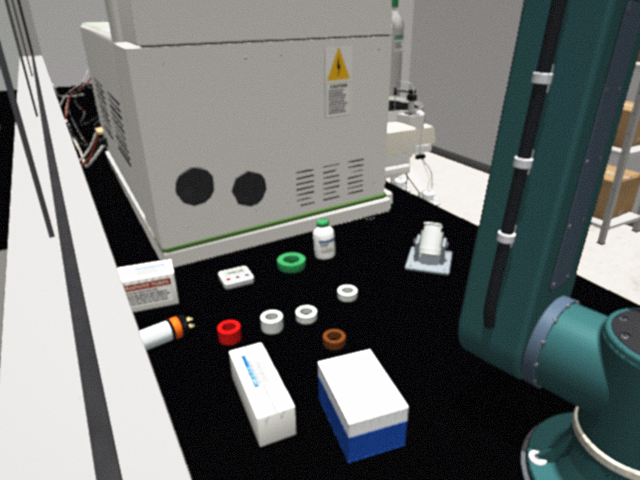

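View pics/side0.png

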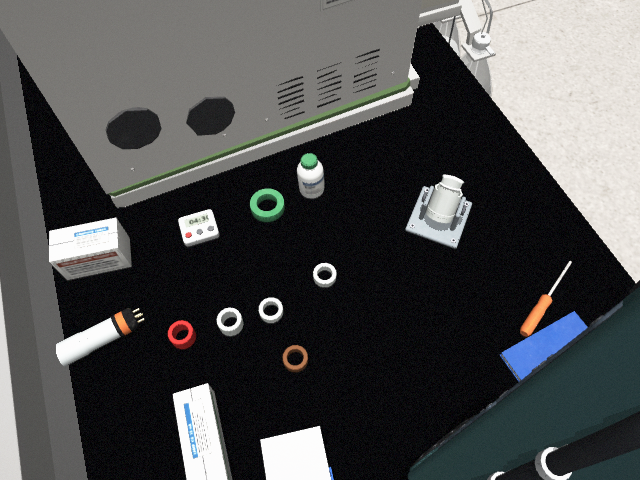

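View pics/wrist0.png

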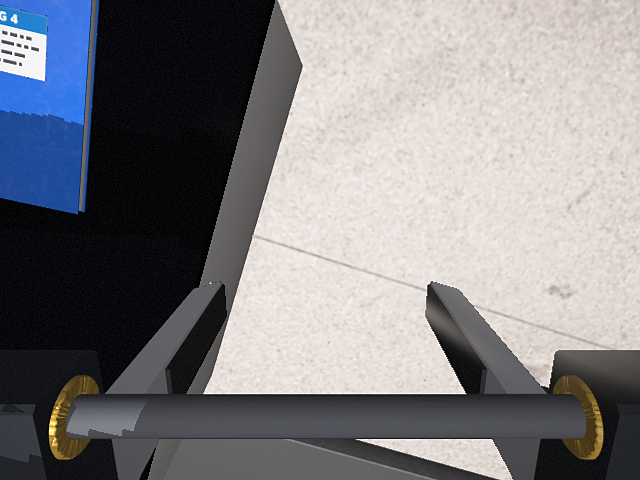

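```bash
cat > h.py <<'E'
import cv2,numpy as np,pickle
def load(n): return pickle.load(open(n+'.pkl','rb'))
def ray(s,uv):
    K=np.array(s['K'],float);R=cv2.Rodrigues(np.array(s['rvec'],float))[0];t=np.array(s['tvec'],float).ravel()
    d=R.T@np.linalg.inv(K)@np.array([uv[0],uv[1],1.]); return -R.T@t, d
def onz(s,uv,z):
    o,d=ray(s,uv); return o+d*(z-o[2])/d[2]
def proj(s,P):
    p,_=cv2.projectPoints(np.atleast_2d(np.array(P,float)),np.array(s['rvec'],float),np.array(s['tvec'],float),np.array(s['K'],float),None); return p.reshape(-1,2)
E
python3 - <<'E'
from h import *
s=load('side0');c=load('scene0')
a=s['frame'][260:380,160:360];b=s['frame'][150:260,390:490]
cv2.imwrite('pics/cropA.png',cv2.resize(a[:,:,::-1],None,fx=4,fy=4,interpolation=2))
cv2.imwrite('pics/cropB.png',cv2.resize(b[:,:,::-1],None,fx=5,fy=5,interpolation=2))
# ring masks
for n,s,cent in [('side',s,[(230,322,.026),(270,310,.016),(325,275,.016)]),('scene',c,[(272,321,.026),(306,314,.016),(347,293,.016)])]:
    f=s['frame'].astype(int); m=((f.min(2)>70)&(f.max(2)-f.min(2)<45)).astype(np.uint8)
    nl,lab,st,ce=cv2.connectedComponentsWithStats(m)
    for u,v,h in cent:
        best=min(range(1,nl),key=lambda i:np.hypot(*(ce[i]-[u,v])) if st[i,4]>30 else 1e9)
        print(n,st[best],ce[best])
        # hull outer outline -> cast bounding
        cn=cv2.findContours((lab==best).astype(np.uint8),cv2.RETR_EXTERNAL,cv2.CHAIN_APPROX_NONE)[0][0].reshape(-1,2)
        P=np.array([onz(s,p,h) for p in cn]); 
        print('  cast top',onz(s,ce[best],h/2).round(4), 'minEnc',np.round(cv2.minEnclosingCircle(P[:,:2].astype(np.float32)),4) if 0 else cv2.minEnclosingCircle((P[:,:2]*1000).astype(np.float32)))
for uv in [(425,187),(471,205),(457,245),(408,229)]: print(onz(load('side0'),uv,.008))
for uv in [(181,334),(295,358)]: print('bad',onz(load('side0'),uv,.01))
E
```

```text
side [216 307  28  29 513] [229.46978558 321.13060429]
  cast top [0.5062 0.2402 0.013 ] minEnc ((501.0946044921875, 237.67071533203125), 24.646968841552734)
side [258 297  25  26 393] [270.42748092 309.44020356]
  cast top [0.5022 0.172  0.008 ] minEnc ((498.7349853515625, 171.63668823242188), 22.671785354614258)
side [313 263  24  24 368] [324.30706522 274.4076087 ]
  cast top [0.5275 0.0658 0.008 ] minEnc ((523.9581298828125, 67.03327941894531), 22.756431579589844)
scene [259 309  25  26 522] [271.35632184 320.95977011]
  cast top [0.5083 0.2416 0.013 ] minEnc ((492.5029296875, 250.61077880859375), 38.73504638671875)
scene [295 304  23  21 393] [305.83206107 313.71501272]
  cast top [0.504  0.1733 0.008 ] minEnc ((494.0755310058594, 178.51995849609375), 32.69181442260742)
scene [336 284  23  18 333] [346.81381381 292.31831832]
  cast top [0.5299 0.0673 0.008 ] minEnc ((519.0194091796875, 73.23225402832031), 33.34696960449219)
[ 0.62359773 -0.17821447  0.008     ]
[ 0.55568108 -0.2371878   0.008     ]
[ 0.49190688 -0.17151989  0.008     ]
[ 0.55379854 -0.10695309  0.008     ]
bad [0.51611173 0.31854122 0.01      ]
bad [0.41046775 0.16365241 0.01      ]
```

View pics/cropA.png

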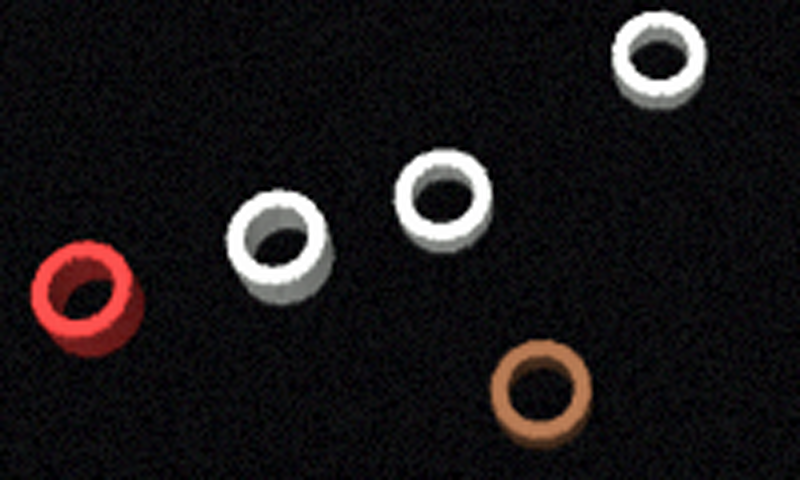

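View pics/cropB.png

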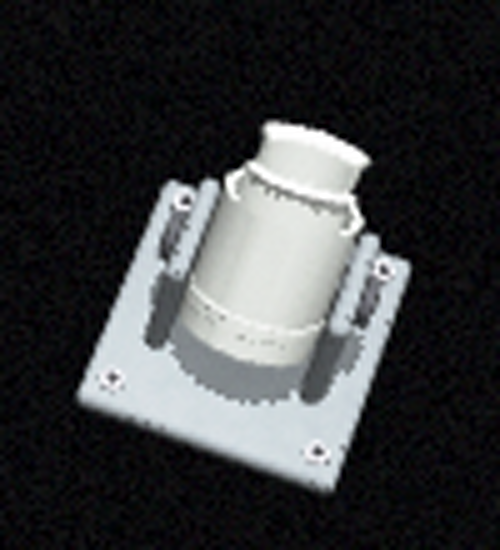

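```bash
python3 - <<'E'
from plant import ctrl, jaws, optics, job, readout
from h import *
from scipy.spatial.transform import Rotation as Ro
R0=Ro.from_quat(readout.read_eef_rot()).as_matrix();print(R0.round(2))
s=load('wrist0');C,d=ray(s,(320,240));print('cam in tool',R0.T@(C-readout.read_ee_pos()),'optical in tool',R0.T@d)
print('force',readout.read_contact_force())
# move: keep down, look at tube
def down(phi): # jaw dir y at angle phi
    x=np.array([0,0,-1.]);y=np.array([np.cos(phi),np.sin(phi),0]);return Ro.from_matrix(np.c_[x,y,np.cross(x,y)]).as_quat()
for p in [(.47,-.14,.30),(.47,-.17,.33)]:
  for k in range(-6,7):
    j=ctrl.inverse_kinematics(p,down(np.radians(15*k)))
    print(p,15*k,None if j is None else np.round(j,2))
E
```

```text
[[-0.    0.32 -0.95]
 [ 0.   -0.95 -0.32]
 [-1.   -0.   -0.  ]]
cam in tool [-0.16847756 -0.00030675 -0.07779161] optical in tool [ 0.9649215  -0.01290038  0.26265151]
force [0.03381946 0.09813036 0.05236744]
(0.47, -0.14, 0.3) -90 [-0.41 -0.05  1.34 -0.    1.85  1.17]
(0.47, -0.14, 0.3) -75 [-0.41 -0.05  1.34 -0.    1.85  0.9 ]
(0.47, -0.14, 0.3) -60 [-0.41 -0.05  1.34 -0.    1.85  0.64]
(0.47, -0.14, 0.3) -45 [-0.41 -0.05  1.34 -0.    1.85  0.38]
(0.47, -0.14, 0.3) -30 [-0.41 -0.05  1.34 -0.    1.85  0.12]
(0.47, -0.14, 0.3) -15 [-0.41 -0.05  1.34 -0.    1.85 -0.14]
(0.47, -0.14, 0.3) 0 [-0.41 -0.05  1.34 -0.    1.85 -0.41]
(0.47, -0.14, 0.3) 15 [-0.41 -0.05  1.34 -0.    1.85 -0.67]
(0.47, -0.14, 0.3) 30 [-0.41 -0.05  1.34 -0.    1.85 -0.93]
(0.47, -0.14, 0.3) 45 [-0.41 -0.05  1.34  0.    1.85 -1.19]
(0.47, -0.14, 0.3) 60 [-0.41 -0.05  1.34 -0.    1.85 -1.45]
(0.47, -0.14, 0.3) 75 [-0.41 -0.05  1.34 -0.    1.85 -1.71]
(0.47, -0.14, 0.3) 90 [-0.41 -0.05  1.34 -0.    1.85 -1.98]
(0.47, -0.17, 0.33) -90 [-0.46 -0.02  1.26 -0.    1.9   1.11]
(0.47, -0.17, 0.33) -75 [-0.46 -0.02  1.26 -0.    1.9   0.85]
(0.47, -0.17, 0.33) -60 [-0.46 -0.02  1.26 -0.    1.9   0.59]
(0.47, -0.17, 0.33) -45 [-0.46 -0.02  1.26 -0.    1.9   0.32]
(0.47, -0.17, 0.33) -30 [-0.46 -0.02  1.26 -0.    1.9   0.06]
(0.47, -0.17, 0.33) -15 [-0.46 -0.02  1.26 -0.    1.9  -0.2 ]
(0.47, -0.17, 0.33) 0 [-0.46 -0.02  1.26 -0.    1.9  -0.46]
(0.47, -0.17, 0.33) 15 [-0.46 -0.02  1.26 -0.    1.9  -0.72]
(0.47, -0.17, 0.33) 30 [-0.46 -0.02  1.26 -0.    1.9  -0.98]
(0.47, -0.17, 0.33) 45 [-0.46 -0.02  1.26  0.    1.9  -1.25]
(0.47, -0.17, 0.33) 60 [-0.46 -0.02  1.26 -0.    1.9  -1.51]
(0.47, -0.17, 0.33) 75 [-0.46 -0.02  1.26 -0.    1.9  -1.77]
(0.47, -0.17, 0.33) 90 [-0.46 -0.02  1.26 -0.    1.9  -2.03]
```

```bash
cat >> h.py <<'E'
from scipy.spatial.transform import Rotation as Ro
def down(phi): # jaw dir y at angle phi
    x=np.array([0,0,-1.]);y=np.array([np.cos(phi),np.sin(phi),0]);return Ro.from_matrix(np.c_[x,y,np.cross(x,y)]).as_quat()
def snap(n,tag):
    from plant import optics
    s=optics.snapshot(n);pickle.dump(s,open(tag+'.pkl','wb'));cv2.imwrite(f'pics/{tag}.png',s['frame'][:,:,::-1]);return s
E
python3 - <<'E'
from plant import ctrl, readout
from h import *
t=readout.read_time()
ctrl.move_to((.55,-.17,.28),down(np.radians(-135)))
print(readout.read_time()-t)
snap('wrist','w1')
E
```

```text
1.8833000000000002
```

View pics/w1.png

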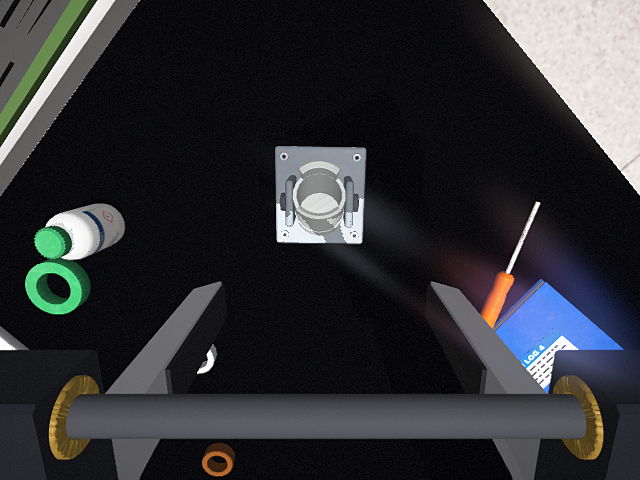

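```bash
python3 - <<'E'
from h import *
s=load('w1');a=s['frame'][135:255,260:380]
cv2.imwrite('pics/w1c.png',cv2.resize(a[:,:,::-1],None,fx=5,fy=5,interpolation=2))
print(ray(s,(320,240)))
for uv in [(276,147),(365,147),(364,243),(277,242)]: print(onz(s,uv,.008))
E
```

```text
(array([ 0.60466433, -0.22547127,  0.44842194]), array([-0.17650943,  0.19322819, -0.96526319]))
[ 0.62722545 -0.17611519  0.008     ]
[ 0.56168675 -0.24165767  0.008     ]
[ 0.48718198 -0.1693511   0.008     ]
[ 0.55620734 -0.1020079   0.008     ]
```

View pics/w1c.png

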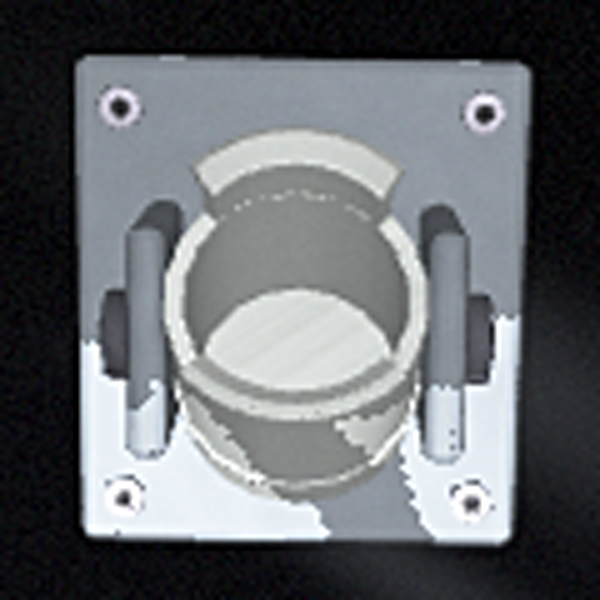

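```bash
cat >> h.py <<'E'
AZ=np.radians(-45.2)
L=np.array([np.cos(AZ),np.sin(AZ),0]); N=.5*L+np.array([0,0,np.cos(np.pi/6)])
LAT=np.array([-L[1],L[0],0])  # = tool y for flip=+1 (azimuth +44.8)
def tilted(ang,flip=1,l=None):
    n=np.sin(ang)*L+np.cos(ang)*np.array([0,0,1.]); x=-n; y=flip*LAT
    return Ro.from_matrix(np.c_[x,y,np.cross(x,y)]).as_quat()
E
python3 - <<'E'
from plant import ctrl, readout
from h import *
O=np.array([.558,-.172,.03])
for f in (1,-1):
  for h in (.05,.064,.1,.14,.2):
    j=ctrl.inverse_kinematics(O+h*N,tilted(np.pi/6,f)); print(f,h,None if j is None else np.round(j,2))
E
```

```text
1 0.05 [-0.49  0.65  1.01  0.16  1.98 -1.25]
1 0.064 [-0.5   0.65  0.98  0.16  2.01 -1.25]
1 0.1 [-0.5   0.68  0.88  0.16  2.09 -1.24]
1 0.14 [-0.51  0.71  0.75  0.17  2.18 -1.23]
1 0.2 [-0.52  0.8   0.52  0.18  2.33 -1.21]
-1 0.05 [-0.49  0.65  1.01  0.16  1.98  1.89]
-1 0.064 [-0.5   0.65  0.98  0.16  2.01  1.89]
-1 0.1 [-0.5   0.68  0.88  0.16  2.09  1.9 ]
-1 0.14 [-0.51  0.71  0.75  0.17  2.18  1.91]
-1 0.2 [-0.52  0.8   0.52  0.18  2.33  1.93]
```

```bash
python3 - <<'E'
from plant import ctrl, readout
from h import *
O=np.array([.558,-.172,.03]);off=np.array([-.168,0,-.078])
for f in (1,-1):
  q=tilted(np.pi/6,f);p=O+.31*N-Ro.from_quat(q).apply(off); print(f,p,ctrl.inverse_kinematics(p,q))
q=tilted(np.pi/6,-1);p=O+.31*N-Ro.from_quat(q).apply(off)
try: ctrl.move_to(p,q)
except Exception as e:
  print(e);q=tilted(np.pi/6,1);p=O+.31*N-Ro.from_quat(q).apply(off);ctrl.move_to(p,q)
s=snap('wrist','w2'); uv=proj(s,[O+.064*N,O])
print(uv,readout.read_time())
u,v=uv[0].astype(int);a=s['frame'][max(v-60,0):v+60,u-60:u+60];print(max(v-60,0),u-60)
cv2.imwrite('pics/w2c.png',cv2.resize(a[:,:,::-1],None,fx=5,fy=5,interpolation=2))
E
```

```text
1 [ 0.65562706 -0.27031101  0.11397561] [-0.53214594  0.9184799   0.48694119  0.16246737  2.23900416 -1.24602357]
-1 [ 0.560431   -0.17444803  0.19197561] [-0.48563208  0.54258869  0.9295953   0.18123428  2.16533742  1.93770996]
[[323.38402781 128.79717312]
 [323.68161675 128.4708513 ]] 2.6417
68 263
```

View pics/w2c.png

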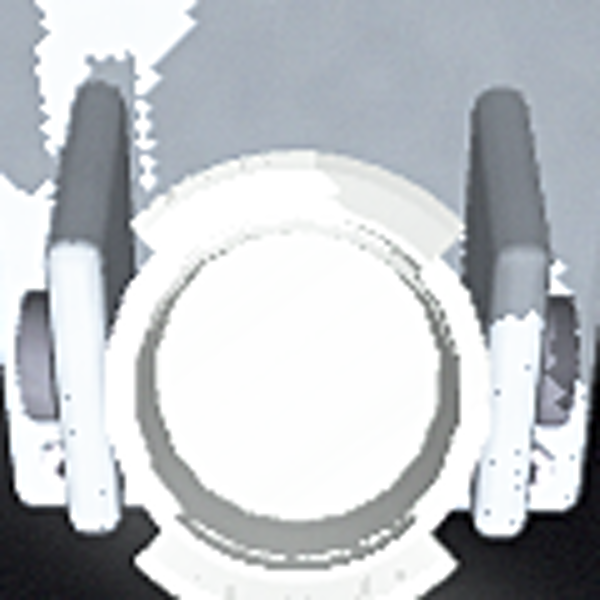

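```bash
python3 - <<'E'
from h import *
s=load('w2');O=np.array([.558,-.172,.03])
a=s['frame'][80:220,250:395];cv2.imwrite('pics/w2d.png',cv2.resize(a[:,:,::-1],None,fx=5.5,fy=4.2,interpolation=2))
def plane(uv,h):
    o,d=ray(s,uv);P0=O+h*N;t=(P0-o)@N/(d@N);X=o+d*t-O;XA=-(X@(np.cross(LAT,N)));return X@LAT, X@np.cross(LAT,N)
g=cv2.cvtColor(s['frame'],cv2.COLOR_RGB2GRAY).astype(float)
c=np.array([322.4,143.])
from scipy.ndimage import map_coordinates as mc
from scipy.optimize import least_squares
def edge(lo,hi,angs,sgn):
    out=[]
    for t in angs:
        r=np.arange(lo,hi,.25);x=c[0]+r*np.cos(t);y=c[1]+r*np.sin(t);p=mc(g,[y,x],order=1)
        d=sgn*np.gradient(p);i=d.argmax()
        if d[i]>4: out.append((x[i],y[i]))
    return out
def fit(E,h,lab):
    P=np.array([plane(e,h) for e in E])*1000
    r=least_squares(lambda q:np.hypot(P[:,0]-q[0],P[:,1]-q[1])-q[2],[0,0,20],loss='soft_l1');print(lab,len(P),r.x,np.median(abs(r.fun)))
fit(edge(24,33,np.radians(np.r_[-30:211:5]),-1),0,'floor')
fit(edge(26,38,np.radians(np.r_[0:181:5]),1),.060,'bore top')
fit(edge(38,60,np.radians(np.r_[-130:-50:4]),-1)+edge(38,60,np.radians(np.r_[60:125:4]),-1),.064,'rim outer')
E
```

```text
floor 49 [  1.18639402 -10.18205643  20.67958614] 0.09889443704454948
bore top 37 [  0.80166677 -10.01573174  19.2178044 ] 0.1845266472313014
rim outer 37 [  1.06920971 -10.23186945  27.21520636] 0.13054467067151876
```

View pics/w2d.png

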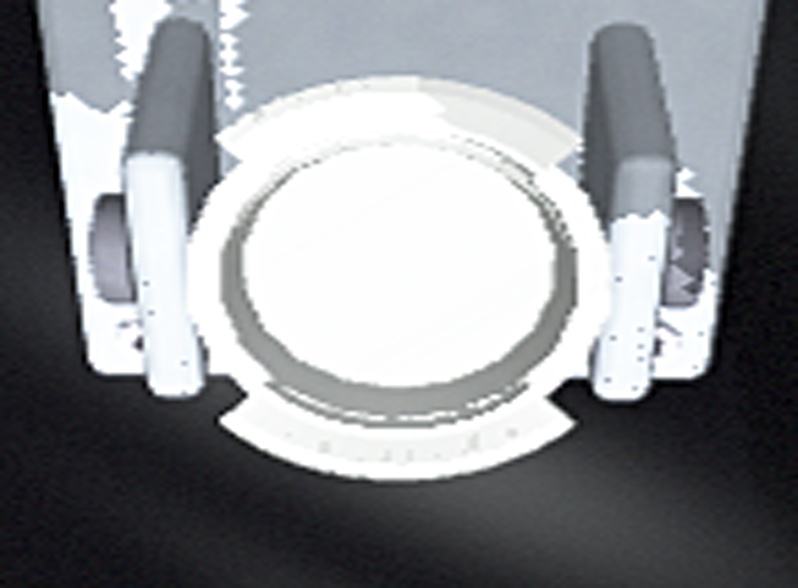

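```bash
cat >> h.py <<'E'
O=np.array([.5505,-.1629,.03])
E
python3 - <<'E'
from plant import ctrl, readout
from h import *
q=down(0.);p=np.array([.51,.09,.25])
ctrl.move_to(p,q)
s=snap('wrist','w3');print(readout.read_time(),ray(s,(320,240))[0])
f=s['frame'].astype(int); m=((f.min(2)>70)&(f.max(2)-f.min(2)<45)).astype(np.uint8)
nl,lab,st,ce=cv2.connectedComponentsWithStats(m)
for i in range(1,nl):
    if st[i,4]>150: print(st[i],ce[i].round(1))
for n,P,h in [('tall',(.507,.241),.026),('l1',(.503,.1725),.016),('l2',(.5287,.0665),.016)]:
    uv=proj(s,[[*P,h/2]])[0]
    i=min(range(1,nl),key=lambda i:np.hypot(*(ce[i]-uv)) if st[i,4]>150 else 1e9)
    cn=cv2.findContours((lab==i).astype(np.uint8),cv2.RETR_EXTERNAL,cv2.CHAIN_APPROX_NONE)[0][0]
    mm=cv2.moments(cv2.convexHull(cn));c=(mm['m10']/mm['m00'],mm['m01']/mm['m00'])
    print(n,uv,c,onz(s,c,h/2).round(4),'area-> dia', 2*np.sqrt(mm['m00']/np.pi)*(.418-h)/412*1000)
E
```

```text
4.3333 [0.50932395 0.1680387  0.41993176]
[   0    3   77  121 8441] [37.5 64.8]
[ 496    4   78   80 5078] [534.   44.3]
[ 298   16   46   53 1364] [320.2  40.9]
[ 596   53   44  298 6238] [624.  244.6]
[296 100  42  44 919] [316.4 121.3]
[323 210  40  41 877] [342.1 230. ]
[ 488  251   77   63 2584] [520.9 278.2]
[ 105  282  117  112 3936] [163.3 346.6]
[ 431  282  116  112 4034] [487.7 347.6]
[340 372  51  22 582] [365.3 386. ]
[   66   409   520    71 18847] [331.  433.6]
tall [322.28510732  43.66836877] (320.267752269087, 41.695141484249866) [0.5052 0.2426 0.013 ] area-> dia 46.463593910870244
l1 [318.27638723 122.72082598] (316.41273693943594, 121.45596393897365) [0.5012 0.1737 0.008 ] area-> dia 41.80868678770261
l2 [343.72017919 230.05050156] (342.0796866558617, 229.81699081577523) [0.527  0.0667 0.008 ] area-> dia 38.67599329033747
```

View pics/w3.png

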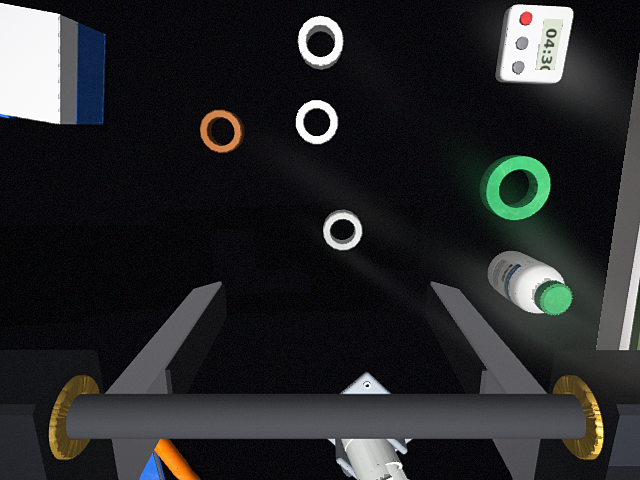

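```bash
python3 - <<'E'
from plant import ctrl, readout, jaws
from h import *
q=down(0.)
ctrl.move_to((.5055,.242,.10),q)
print(ctrl.move_straight((.5055,.242,.019),speed=.12,until_force=8))
jaws.close(20);print('open',readout.read_opening()*94)
ctrl.move_straight((.5055,.242,.12),speed=.2)
s=snap('wrist','w4');print(readout.read_time(),readout.read_opening()*94)
P=readout.read_ee_pos();print(P,proj(s,[P]))
E
```

```text
False
open 39.227163691266696
7.6083 39.28061294870056
[0.50435673 0.24156525 0.11798236] [[324.99290525 309.30942085]]
```

View pics/w4.png

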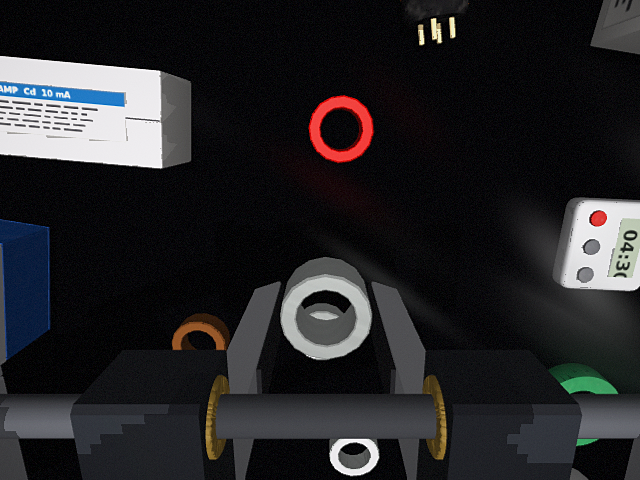

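```bash
cat >> h.py <<'E'
def inhand(s,top,P,q,box):
    "ring top face (tool x=-top): outer contour lower half -> circle fit in tool frame"
    R=Ro.from_quat(q).as_matrix();o,_=ray(s,(0,0))
    f=s['frame'][box[1]:box[3],box[0]:box[2]].astype(int);m=((f.min(2)>185)).astype(np.uint8)
    cn=max(cv2.findContours(m,cv2.RETR_EXTERNAL,cv2.CHAIN_APPROX_NONE)[0],key=len).reshape(-1,2)+[box[0],box[1]]
    out=[]
    for c in cn:
        o,d=ray(s,c);o=R.T@(o-P);d=R.T@d;out.append((o+d*((-top-o[0])/d[0]))[1:]*1000)
    out=np.array(out)
    from scipy.optimize import least_squares
    r=least_squares(lambda k:np.hypot(out[:,0]-k[0],out[:,1]-k[1])-k[2],[0,0,20],loss='soft_l1');return r.x,np.median(abs(r.fun))
E
python3 - <<'E'
from plant import ctrl, readout, jaws
from h import *
s=load('w4');P=np.array(readout.read_ee_pos());q=readout.read_eef_rot();print(q,down(0.))
print(inhand(s,.007,P,q,(270,250,385,365)))
print(np.round(readout.read_contact_force(),2),readout.read_joint_pos())
E
```

```text
[-0.49886786 -0.50051886  0.50113817 -0.49947198] [ 0.5  0.5 -0.5  0.5]
(array([ 1.02624608,  0.81501129, 17.14237956]), np.float64(1.6947498046254674))
[-1.15 -0.26 -0.47] [ 3.45303753e-01  1.49802521e-01  1.49821399e+00 -2.84514243e-05
  1.49711164e+00  3.45321091e-01]
```

```bash
python3 - <<'E'
from plant import readout
from h import *
s=load('w4');P=np.array(readout.read_ee_pos());R=Ro.from_quat(readout.read_eef_rot()).as_matrix()
g=cv2.cvtColor(s['frame'],cv2.COLOR_RGB2GRAY)
a=cv2.resize(s['frame'][245:375,260:390][:,:,::-1],None,fx=4,fy=4,interpolation=2);cv2.imwrite('pics/w4c.png',a)
def tl(uv,x):
    o,d=ray(s,uv);o=R.T@(o-P);d=R.T@d;return (o+d*((x-o[0])/d[0]))*1000
for v in (300,310,316,322,330): print(v,g[v,276:300],g[v,355:378])
print(g[262:300,326],g[340:366,326])
print(tl((326,360),-.007),tl((281,316),-.007),tl((371,316),-.007))
E
```

```text
300 [ 23  12  17   9   3   2  12 129 148 141 166 193 195 193 193 191 189 192
 190 188 189 187 186 191] [191 187 190 189 190 190 190 190 191 193 170 146 154 125  31   3  13  16
  18   5   8  74  84]
310 [ 15   9  11   4  29 148 138 188 189 188 189 187 189 190 191 190 189 188
 192 186 153  97  75  74] [140 190 191 188 185 187 188 187 188 189 188 189 193 182 150 161  47   3
  18   6  13  15   7]
316 [ 17  10  11   0 113 140 187 188 185 183 182 184 185 186 184 185 183 186
 179 152  82  74  79  80] [ 67 141 163 185 187 184 183 184 185 182 185 183 184 187 190 148 120  32
   0  14  11  14  15]
322 [ 17  10  13   0  73 143 179 187 185 182 183 184 183 182 185 181 182 186
 188 149 111  75  76  78] [129 141 186 188 183 182 183 183 182 181 180 180 180 182 171 153  62  11
   8  14  16   7   9]
330 [ 16   9  13  16  17   7  29 146 166 186 186 184 182 186 185 184 184 184
 183 185 192 159 149 114] [190 189 188 187 186 186 187 186 184 185 187 188 185 158  61   3   9  13
   6  18   9  12  11]
[ 83  82  85  87  88  87  84  85  85  83  84  78 139 154 146 188 200 197
 195 197 193 195 197 195 194 196 200 169  51   0   3   5   6   5   2   1
   1   9] [ 85  84  84  85  77 115 147 167 183 186 184 183 184 182 181 179 178 183
 169 120  24   0   0   1   6   1]
[-7.          0.46059497 21.27628275] [ -7.         -18.94705301  -0.0855782 ] [-7.         19.82630775 -0.10019   ]
```

View pics/w4c.png

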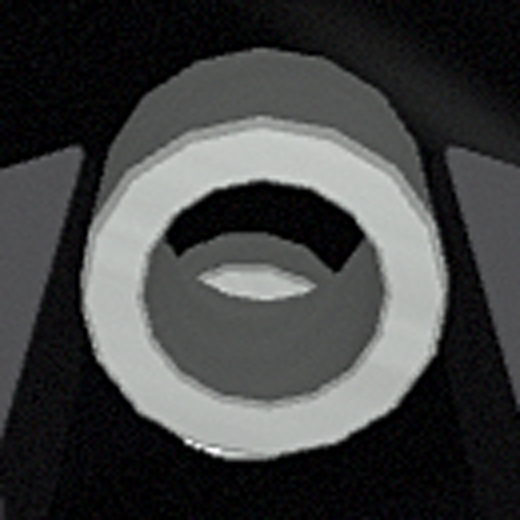

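```bash
cat >> h.py <<'E'
def insert(hfin,dz=.0008,dy=.0005,hpre=.125):
    from plant import ctrl,readout
    q=tilted(np.pi/6,-1);R=Ro.from_quat(q).as_matrix();b=R@np.array([0,dy,dz])
    P=np.array(readout.read_ee_pos());ctrl.move_straight((P[0],P[1],.21),speed=.25)
    ctrl.move_to(O+.16*N-b,q)
    ctrl.move_straight(O+hpre*N-b,speed=.15)
    ctrl.dwell(.15)
    e=np.array(readout.read_ee_pos())-(O+hpre*N-b);Rr=Ro.from_quat(readout.read_eef_rot())
    print('track err tool mm',(R.T@e*1000).round(2),'rot err',np.degrees((Ro.from_quat(q).inv()*Rr).as_rotvec()).round(2))
    e-=N*(e@N)
    c=-b-e
    print('force0',np.round(readout.read_contact_force(),1))
    r=ctrl.move_straight(O+hfin*N+c,speed=.06,until_force=12)
    P=np.array(readout.read_ee_pos());print('stopped' if r else 'reached','h',(P-O)@N*1000,'off',(R.T@(P-O-((P-O)@N)*N+b)*1000).round(2),np.round(readout.read_contact_force(),1),readout.read_time())
    return r
E
python3 - <<'E'
from plant import ctrl, readout, jaws
from h import *
r=insert(.061)
s=snap('wrist','w5');snap('side','s5');print(readout.read_opening()*94)
E
```

```text
track err tool mm [-1.53 -0.52  0.23] rot err [-0.05  0.15 -0.02]
force0 [ 0.4 -0.4 -1.1]
reached h 61.615038538505274 off [ 0.    0.44 -0.35] [-0.9  0.2 -0.5] 11.6083
39.13177394212823
```

View pics/w5.png

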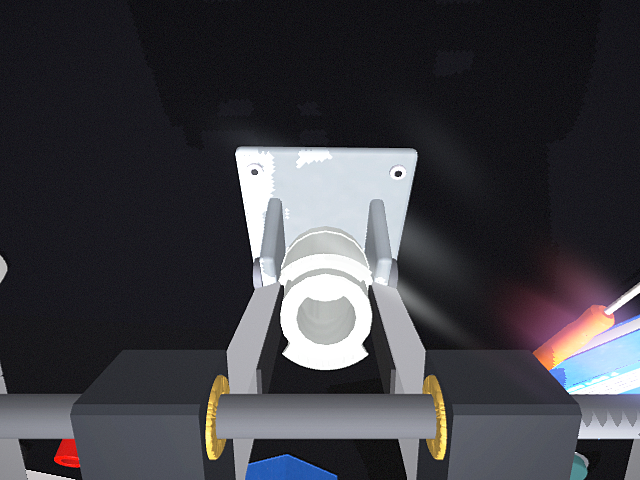

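```bash
cat >> h.py <<'E'
def look(tag):
    from plant import ctrl,readout
    q=tilted(np.pi/6,-1);off=np.array([-.168,0,-.078])
    ctrl.move_straight(O+.12*N,q,speed=.2)
    ctrl.move_straight(O+.30*N-Ro.from_quat(q).apply(off),speed=.25)
    s=snap('wrist',tag);u,v=proj(s,[O+.06*N])[0].astype(int);v0=max(v-60,0)
    cv2.imwrite(f'pics/{tag}c.png',cv2.resize(s['frame'][v0:v+60,u-60:u+60][:,:,::-1],None,fx=5,fy=5,interpolation=2));print('crop off',u-60,v0,readout.read_time())
    return s
E
python3 - <<'E'
from plant import ctrl, readout, jaws
from h import *
jaws.let_go(); print(np.round(readout.read_contact_force(),1))
look('w6')
E
```

```text
[ 1.2  0.  -0.5]
crop off 264 67 13.6333
```

View pics/w6c.png

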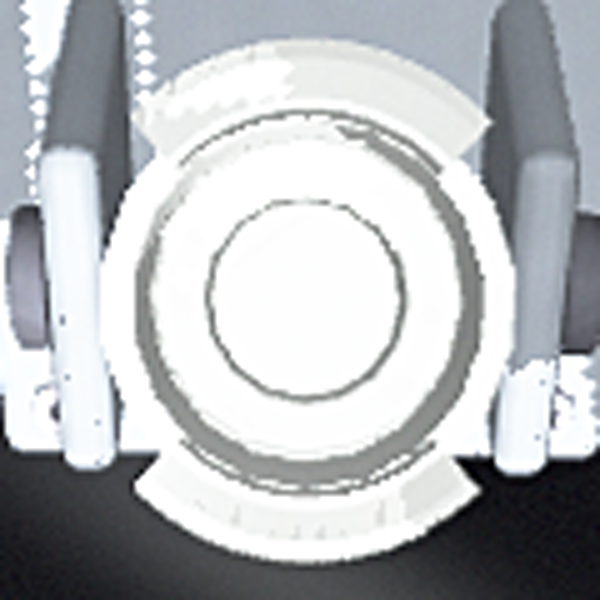

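```bash
cat >> h.py <<'E'
def grab(x,y,z,tag):
    from plant import ctrl,readout,jaws
    q=down(0.)
    ctrl.move_to((x,y,.12),q)
    print(ctrl.move_straight((x,y,z),speed=.12,until_force=8),np.round(readout.read_ee_pos(),4))
    jaws.close(20);print('open',readout.read_opening()*94)
    ctrl.move_straight((x,y,.12),speed=.25);s=snap('wrist',tag)
    cv2.imwrite(f'pics/{tag}c.png',cv2.resize(s['frame'][240:380,240:410][:,:,::-1],None,fx=4,fy=4,interpolation=2));print(readout.read_time())
E
python3 - <<'E'
from h import *
grab(.5015,.173,.017,'w7')
E
```

```text
False [0.5023 0.1731 0.0179]
open 39.365635048986555
17.6583
```

View pics/w7c.png

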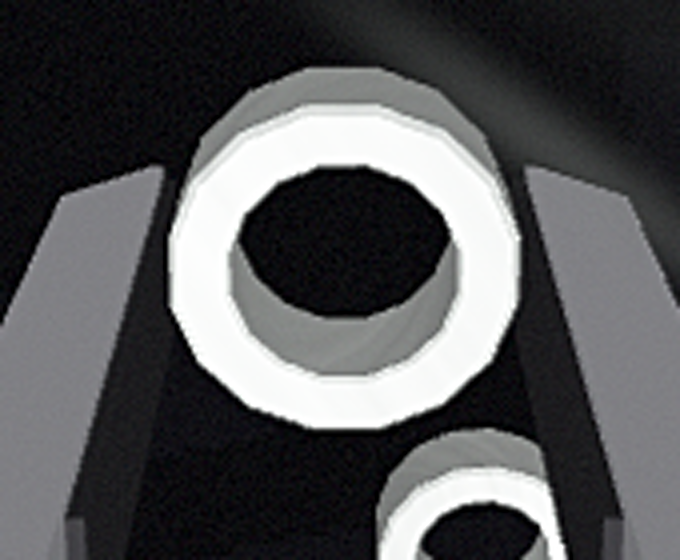

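```bash
python3 - <<'E'
from plant import ctrl, readout, jaws
from h import *
s=load('w7');P=np.array(readout.read_ee_pos());R=Ro.from_quat(readout.read_eef_rot()).as_matrix()
o,d=ray(s,(326.3,307.8));o=R.T@(o-P);d=R.T@d;X=o+d*((.0015-o[0])/d[0]);print(X*1000)
dz=float(np.clip(X[2],-.003,.003))
r=insert(.061,dz=dz)
s=snap('wrist','w8')
E
```

```text
[1.5        0.95050596 0.16180925]
track err tool mm [-1.58 -0.62  0.31] rot err [-0.07  0.16 -0.02]
force0 [ 0.1  0.1 -0. ]
reached h 61.587191753253265 off [ 0.    0.54 -0.28] [-1.   0.4  0.1] 21.4417
```

View pics/w8.png

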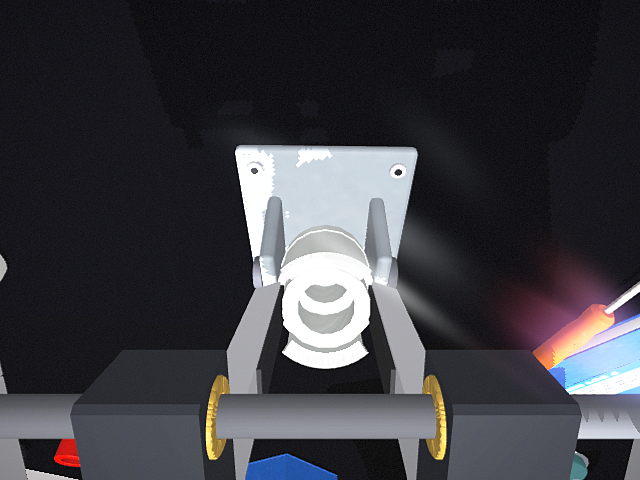

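```bash
python3 - <<'E'
from plant import ctrl, readout, jaws
from h import *
jaws.let_go(); print(np.round(readout.read_contact_force(),1))
look('w9')
E
```

```text
[ 1.1  0.8 -0.1]
crop off 264 67 23.4167
```

View pics/w9c.png

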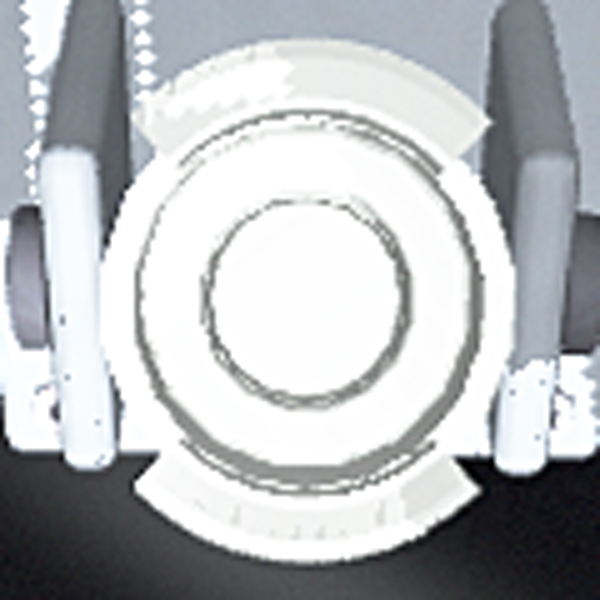

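```bash
python3 - <<'E'
from h import *
grab(.5275,.0668,.017,'w10')
E
```

```text
False [0.5283 0.0668 0.0179]
open 39.15485534682821
27.6
```

View pics/w10c.png

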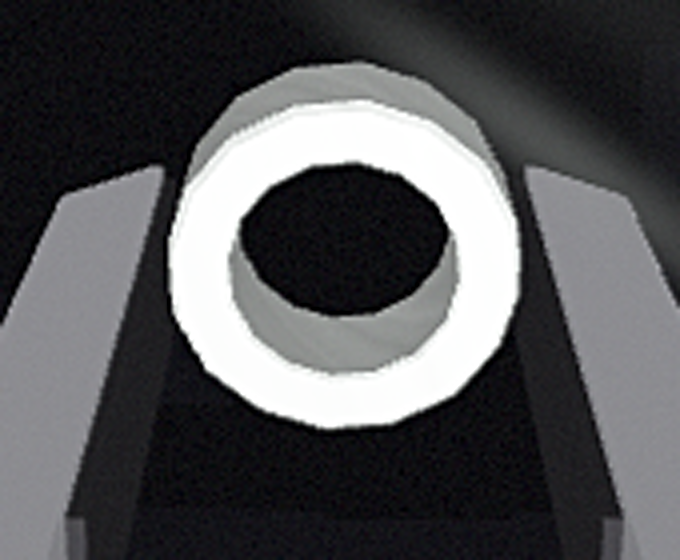

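```bash
python3 - <<'E'
from plant import ctrl, readout, jaws
from h import *
r=insert(.061,dz=0.)
if not r:
    jaws.let_go(); print(np.round(readout.read_contact_force(),1))
    look('w11')
E
```

```text
track err tool mm [-1.56 -0.38  0.16] rot err [-0.05  0.15 -0.03]
force0 [ 0.  -0.6 -0.3]
reached h 61.60980025003805 off [ 0.    0.28 -0.17] [-0.6 -0.2 -0.1] 31.5167
[-0.2  0.1 -0.3]
crop off 264 67 33.4417
```

View pics/w11c.png

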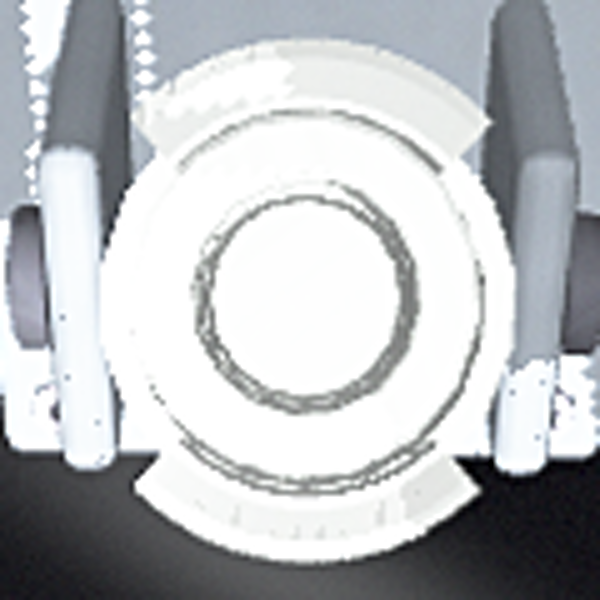

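```bash
python3 - <<'E'
from plant import job, readout
from h import *
s=snap('side','s12');a=load('side0')
d=np.abs(s['frame'].astype(int)-a['frame']).max(2)[140:250,170:335]
print('bystander region diff px',(d>60).sum())
cv2.imwrite('pics/s12c.png',cv2.resize(s['frame'][130:370,150:500][:,:,::-1],None,fx=2,fy=2))
job.finish_job();print(readout.read_time())
E
```

```text
bystander region diff px 85
the job is handed in; nothing more can be done
the job is handed in; nothing more can be done
```

View pics/s12c.png

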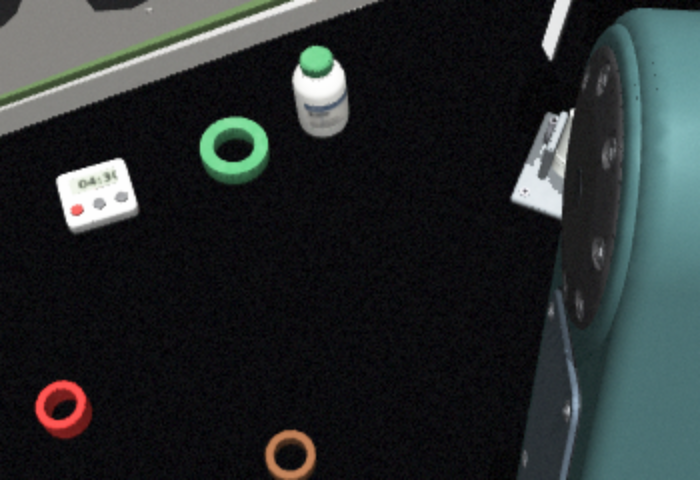

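The column is rebuilt: I dropped in the tall ring first, then the two low rings, each tilted to the tube's slope and let go inside the mouth. I handed the job in at about 33.5 s of the 72 s allowed; no verdict is reported.

**Rings:** Each went in without the 12 N contact stop triggering. The look down the bore after each drop showed the ring flat and concentric. Its hole measured about 39.6, 42.4 and 45 pixels wide in turn, which fits stack heights of 26, 42 and 58 mm.

**Bystanders:** The last side picture shows the bottle, tape roll and timer in their places. An automatic comparison with the first picture found 85 changed pixels in that area. I did not look into those further, but nothing there appears to have moved. The red and brown rings were left alone.

**What disagreed:**
- **Tube lean:** The description says the mouth leans to the robot's right and somewhat back towards it. The cameras showed it leaning right and away, at about -45° from straight ahead. I followed the images, and the look down the bore confirmed it.
- **Ring positions:** The cameras differed by up to about 2 to 3 mm on where the rings were.
- **In-hand fit:** One automatic circle fit of the tall ring in the gripper was poor (17 mm radius instead of 20). I used edge pixels read by hand instead.
- **Arm position:** The arm sat up to 1.6 mm from its commanded position, which I corrected sideways before each insertion.

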